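# Make up a tape reel on its spindle

## Robot

A 6-joint arm with a two-finger parallel gripper is mounted at the origin on the work surface. World frame = base frame: x ahead of the robot, y to its left, z up, the work surface at z = 0. Lengths are in m, angles in rad, forces in N, time in s.
With the tool pointing down it reaches from about 0.425 to 0.95 m from the base axis. Payload 14.7 kg.
Tool frame: the origin (TCP) lies at the very end of the fingers, on their centre line; the grasp point (between the pads) lies grip_depth behind it (grip_depth is the distance from the TCP to the grasp point, in m); z points along the fingers, y is the line along which they close (so a half turn about z gives the same grasp; the last joint's range is limited). The gripper opens to 85 mm and grips with 20 to 120 N. Pads are 22 mm wide; open, the fingers measure 114 mm over their backs; the gripper's body (76 mm by 85 mm) begins 54 mm behind the grasp point. The pads swing forward as they close: fully open they stand 13 mm farther back than shut.
Start: joints at [1.222, 0.48, 1.596, -0, 1.065, -0.047], TCP at [0.193, 0.621, 0.202] pointing down, gripper open.
Joint ranges: [-2.75, 2.75], [-0.82, 2.05], [0.23, 2.67], [-1.56, 4.7], [0.09, 2.69], [-2.92, 2.92]. Speed limits (rad/s): [1.89, 1.89, 2.39, 3.01, 3.01, 3.01].

## Interface

Orientations are given as [roll, pitch, yaw] about the fixed x, y, z axes, in that order (R = Rz(yaw) Ry(pitch) Rx(roll)).
In Python, from plant import observe, get_image, calibration, close_job, grip_depth gives the robot as it stands. The module is installed in compiled form; this text tells all that it offers.
- The arm moves only by the tool arm_command, never from a script. Its argument "plan" is a list that holds one entry, the list of rows, each a list of 6 numbers: the shift along the tool's x, y, z each as a share of 0.04 m, from -1 to 1, then the turn, a rotation vector about the tool's x, y, z each as a share of 0.08 rad, from -1 to 1. A call has 1 to 5 rows; each row shifts and turns the commanded pose from where the row before left it, along the tool's axes as they then stand; what a row does not reach is not made up. A row lasts 1/8 s, in which the tool goes at most 62.5 mm and 10.7 degrees, less where a joint would pass 70% of its speed; a pose out of reach is approached as far as the arm can. A call with a number of a shift or a turn outside -1 to 1 is refused whole. A call with a gripper value outside its range is refused whole. "claw" is the closure, from -1 (fully open) to 1 (shut), set as the call begins (left out, the last holds). The fingers move at their own pace and stop on an object; "grip_force" is the grip in N (left out, the last holds). Time passes only in rows, so rows that do not move let the fingers close. It gives the time, the measured TCP pose, the force, the opening and the grip force at its end, in the units of the state.
- observe(): the state, without advancing time (a new reading comes with each control period).
- get_image(name): name is "scene" or "top"; returns the picture (384x512x3 uint8, blue, green, red); there is no depth.
- calibration(name): a dict with "fx", "fy", "cx", "cy" (pixels), "eye" and "rotation" of the camera in the world. Camera axes: x right, y down, z forward; pixel columns grow to the right and rows downward; lengths in m; the calibration is good to about 2 mm. A picture is of the moment at which its call begins. calibration takes no time and is no camera call.
- close_job(): hands the job in; it is judged then, once.
The state is a dict: "time": time; "joint_pos": joint angles; "joint_vel": joint speeds; "joint_efforts": joint torques, N m; "eef_pos": TCP position; "orientation": TCP orientation; "contact_force": force on the tool from outside, world axes, zero at the start; "moment": the same for the moment, N m; "width": finger opening in m; "gripper_force": force on a finger pad.
Only numpy, scipy, OpenCV 4.12 (cv2) and the standard library are available. Lean on these libraries where they do the work, as an engineer would, in place of code of your own. Each camera call takes 0.05 s, during which the arm holds its last target. There are 200 camera calls.

## Task

Make up an empty tape reel on the tall spindle: first the wide flange, then the hub core over the wide flange's collar, then the narrow flange on top of the core. The guide roller goes on the short thin pin, at any moment you like. Every part keeps the side up that it has now, is threaded on its post and lies flat and fully home; leave the bottle, the grey tray and the screwdriver alone.

Things in the scene. Friction and masses are not known exactly. Their poses are not given: they have to be found in the camera images.
- spindle_stand: Fixed stand with a black base and bright steel post, round: a base disc 90 mm in diameter and 12 mm high with an upright post 18 mm in diameter in its centre. The post is straight up to 54 mm above the table, then tapers to a 6 mm wide tip at 64 mm. Origin: on the post's axis at the underside of the base (table level); z up.
- pin_stand: Fixed stand with a black base and bright steel pin, smaller: a base disc 60 mm in diameter and 10 mm high with a thin upright pin 8 mm in diameter in its centre. The pin is straight up to 38 mm above the table, then tapers to a 3 mm wide tip at 44 mm. Origin: on the pin's axis at the underside of the base (table level); z up.
- wide_flange: Loose reel flange, dark steel wheel 120 mm in diameter and 5 mm thick with five spokes; in its centre stands a bright collar 36 mm in outer diameter, whose top is 22 mm above the flange's underside. Bore 26 mm in diameter right through. About 0.18 kg. Lies collar up. Origin: on its axis at the underside; z up. Grip it by the collar, fingers above the 5 mm plate.
- narrow_flange: Loose reel flange like the wide one but 90 mm in diameter, with three spokes: plate 5 mm thick, solid out to 68 mm in diameter; bright collar 36 mm in outer diameter, top 22 mm above the underside; bore 26 mm in diameter right through. About 0.13 kg. Lies collar up. Origin: on its axis at the underside; z up.
- hub_core: Loose black plastic tube standing upright, 60 mm outer and 46 mm inner diameter, 30 mm high, open at both ends (passes over a flange's 36 mm collar). About 0.09 kg. Origin: on its axis at the underside; z up.
- guide_roller: Loose white plastic roller standing upright, 34 mm in diameter, 36 mm high, bore 16 mm in diameter right through (too small for the tall spindle, fits the thin pin). About 0.07 kg. Origin: on its axis at the underside; z up.
- bottle: Bystander: white plastic bottle 52 mm in diameter, 130 mm high, with a blue cap, standing at the left of the work. Origin: centre of its underside.
- tray: Bystander: grey open tray 150 x 110 x 35 mm with four compartments, at the right of the work. Origin: centre of its underside.
- screwdriver: Bystander: screwdriver lying beyond the work, about crosswise (along y). Origin: near its middle, at table level; its x axis runs along it from handle to tip.
Mind the look-alikes: they are no part of the job. Several things have the shape of the guide_roller; the one meant has the colours described above.

How it is judged:
On the way, in this order (a step that is already met when the one before it is completed fails the run):
1. the wide flange lies flat on the tall spindle's base (horizontal distance between wide_flange and spindle_stand below 0.008 m and z of wide_flange in the frame of spindle_stand between 0.009 and 0.015 m and angle between wide_flange's own z axis and vertical below 0.06 rad), for 0.2 s.
2. the hub core stands on the wide flange, around its collar (all of step 1 and horizontal distance between hub_core and spindle_stand below 0.012 m and z of hub_core in the frame of spindle_stand between 0.0145 and 0.0195 m and angle between hub_core's own z axis and vertical below 0.06 rad), for 0.2 s.
3. the narrow flange lies flat on the hub core, on the spindle (all of step 2 and horizontal distance between narrow_flange and spindle_stand below 0.008 m and z of narrow_flange in the frame of spindle_stand between 0.044 and 0.05 m and angle between narrow_flange's own z axis and vertical below 0.06 rad), for 0.2 s.
At the end, for the whole second after the job is handed in: Upright within 3.4 deg and at rest, underside above table / axis off the post: wide flange 12+-3 / under 8 mm, hub core round its collar 17+-2.5 / 12 mm, narrow flange on the core 47+-3 / 8 mm, all on the tall spindle; guide roller on the thin pin 10+-3 / 7 mm (all of step 3 and horizontal distance between guide_roller and pin_stand below 0.007 m and z of guide_roller in the frame of pin_stand between 0.007 and 0.013 m and angle between guide_roller's own z axis and vertical below 0.06 rad and linear speed of each of wide_flange, hub_core, narrow_flange, guide_roller below 0.02 m/s and angular speed of each of wide_flange, hub_core, narrow_flange, guide_roller below 0.2 rad/s); the robot touches nothing.
It fails at once if the bottle was moved by more than 3 cm (distance of bottle from where it was at the start of the episode above 0.03 m).
It fails at once if the tray was moved by more than 3 cm (distance of tray from where it was at the start of the episode above 0.03 m).
It fails at once if the screwdriver was moved by more than 3 cm (distance of screwdriver from where it was at the start of the episode above 0.03 m).
It also fails if it takes over 112 s, if anything falls off the work surface, if the arm or the gripper's body presses on something with over 40 N, if the wrist force passes 120 N, or if a joint passes its speed limit or range.

## Working session

There is one attempt and no reset: what is moved stays moved. The work goes in short steps, Python scripts to look and compute and a tool call to move; the robot and the scene stay as the last step left them, time stands still between calls to the robot, and variables do not carry over. Pictures are saved under pics/ and viewed, at most 14 in all, crops included, and the job is handed in when it is done.

Besides the shell and the picture viewer there is one more tool, called after "Call:" by a JSON object that holds its "fn" and its "kwargs", one argument or row to a line. arm_command: Moves the arm, as the interface text tells. Its arguments: {"type":"object","properties":{"plan":{"type":"array","items":{"type":"array","items":{"type":"array","items":{"type":"number","minimum":-1,"maximum":1}}}},"claw":{"type":"number"},"grip_force":{"type":"number"}},"required":["plan"]}

```bash
mkdir -p pics; python3 - <<'E'
from plant import *
import cv2
for n in("top","scene"):
    cv2.imwrite(f"pics/{n}0.png",get_image(n)); c=calibration(n); print(n,c)
print(observe(), grip_depth if not callable(grip_depth) else grip_depth())
E
```

```text
top {'fx': 432.509422646666, 'fy': 432.509422646666, 'cx': 255.8053860978391, 'cy': 191.22862881365424, 'eye': array([0.40799692, 0.01513092, 1.32080231]), 'rotation': array([-2.97493986, -0.00715942, -1.5545114 ])}
scene {'fx': 379.51359360536037, 'fy': 379.51359360536037, 'cx': 259.6342783082145, 'cy': 194.31484790236757, 'eye': array([1.37500731, 0.15718618, 0.79167897]), 'rotation': array([-2.31232768,  0.0031403 ,  1.76653189])}
{'time': 0.1, 'joint_pos': array([ 1.22239325e+00,  4.80739125e-01,  1.59678925e+00, -5.09087103e-06,
        1.06513360e+00, -4.66010882e-02]), 'joint_vel': array([ 0.00080711, -0.00096979, -0.00143243,  0.00041153,  0.00124567,
       -0.00087015]), 'joint_efforts': array([ 9.08004804e-04, -9.52260947e+01, -4.31041896e+01, -1.21174025e-04,
        5.42880152e-03,  2.08841431e-05]), 'eef_pos': array([0.19305334, 0.62025317, 0.20166412]), 'orientation': array([-3.14052429e+00, -4.53671442e-05,  2.83979311e+00]), 'contact_force': array([ 0.1889273 ,  0.74530976, -0.24746097]), 'moment': array([ 0.02007389, -0.02021401, -0.01650258]), 'gripper_force': 0.0, 'width': 0.08543857842354782} 0.0187
```

View pics/top0.png

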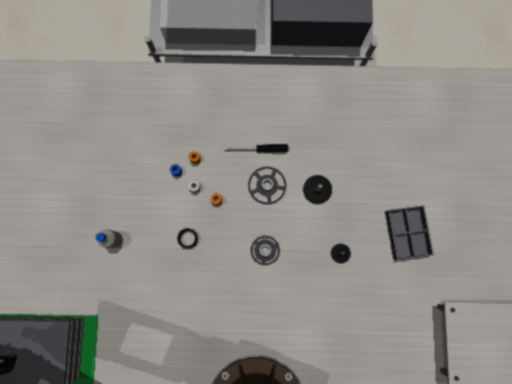

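View pics/scene0.png

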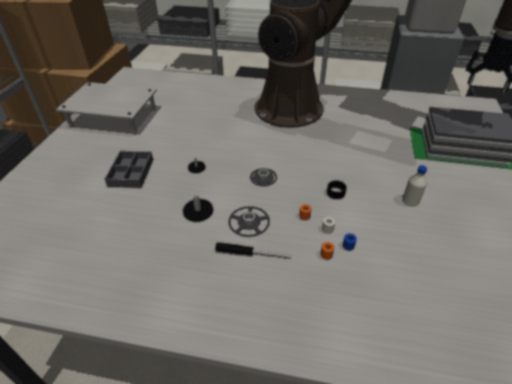

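The top view shows the wide flange at (267,185), spindle at (317,189), narrow flange at (265,250), pin at (341,253), core at (188,238), and white roller at (194,187). The blue and orange decoys are around the roller. Next I'll measure these more finely.

```bash
cat > h.py <<'E'
import numpy as np, cv2
from scipy.spatial.transform import Rotation as R
from plant import *
def ray(n,u,v):
    c=calibration(n); M=R.from_euler('xyz',c['rotation']).as_matrix()
    return np.array(c['eye']), M@np.array([(u-c['cx'])/c['fx'],(v-c['cy'])/c['fy'],1])
def atz(n,u,v,z):
    e,d=ray(n,u,v); return (e+d*(z-e[2])/d[2])[:2]
def proj(n,P):
    c=calibration(n); M=R.from_euler('xyz',c['rotation']).as_matrix()
    q=(np.atleast_2d(P)-c['eye'])@M; return np.c_[c['fx']*q[:,0]/q[:,2]+c['cx'],c['fy']*q[:,1]/q[:,2]+c['cy']]
def circ(x,y,z,r,k=60):
    a=np.linspace(0,2*np.pi,k,endpoint=False); return np.c_[x+r*np.cos(a),y+r*np.sin(a),np.full(k,z)]
def overlay(n,img,circles,x0,y0,w,h,s,fn):
    im=cv2.resize(img[y0:y0+h,x0:x0+w],None,fx=s,fy=s,interpolation=cv2.INTER_CUBIC)
    for c in circles:
        p=(proj(n,circ(*c))-[x0,y0]+.5)*s-.5
        cv2.polylines(im,[np.round(p).astype(int)],True,(0,255,0),1)
    cv2.imwrite(fn,im)
E
python3 - <<'E'
from h import *
g=dict(wide=(267,185,.003),spindle=(317,189,.012),narrow=(265,250,.003),pin=(341,253,.01),core=(188,238,.03),roller=(194.5,187,.036))
rad=dict(wide=.06,spindle=.045,narrow=.045,pin=.03,core=.03,roller=.017)
im=np.mean([get_image("top").astype(float) for _ in range(4)],0).astype(np.uint8)
im2=get_image("scene")
cv2.imwrite("pics/t.png",im);cv2.imwrite("pics/s.png",im2)
cs=[]
for k,(u,v,z) in g.items():
    p=atz("top",u,v,z); print(k,p,np.hypot(*p)); cs.append((*p,z,rad[k]))
overlay("top",im,cs,165,140,200,150,4,"pics/t1.png")
overlay("scene",im2,cs,170,140,200,130,4,"pics/s1.png")
E
```

```text
wide [ 0.64996859 -0.02504904] 0.6504510892060021
spindle [ 0.63852105 -0.17865784] 0.6630443094410271
narrow [ 0.4502551  -0.02139984] 0.4507633608050506
pin [ 0.44486449 -0.24974264] 0.5101723255116443
core [0.48093339 0.20842663] 0.5241551169021318
roller [0.63393571 0.19442941] 0.6630816561624481
```

View pics/t1.png

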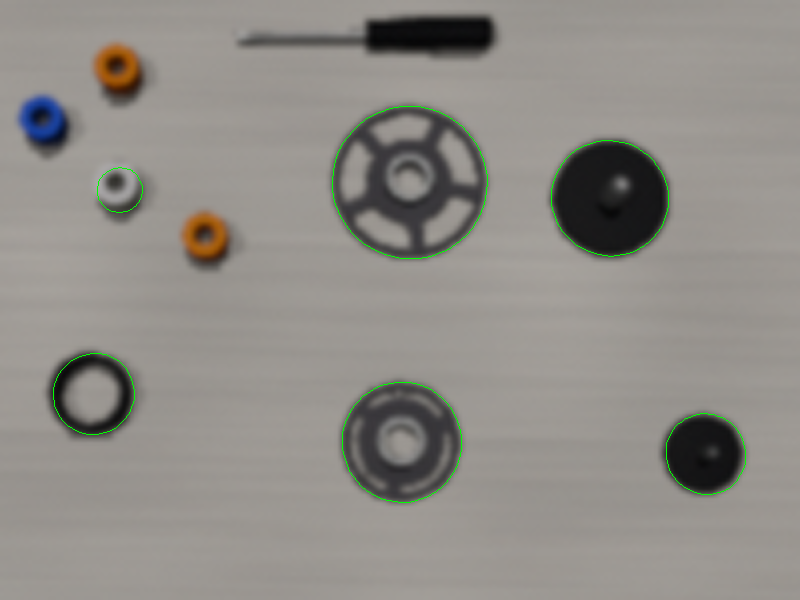

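View pics/s1.png

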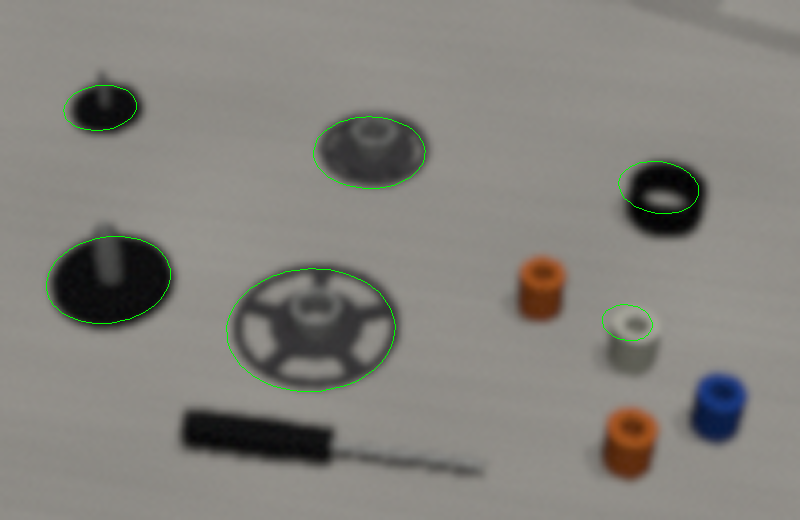

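Top-view outlines fit well; only the roller guess is about 1–2 px low. The scene view is consistently off by about 1 px, so I'll refine with an edge fit in both cameras.

```bash
cat >> h.py <<'E'
from scipy.optimize import minimize
def fit(n,gray,p0,z,r,sign,span=.012):
    # maximise mean brightness step (outside minus inside)*sign across the circle
    def f(p):
        def s(rr): 
            q=proj(n,circ(p[0],p[1],z,rr,120)).astype(np.float32)
            return cv2.remap(gray,q[:,:1],q[:,1:],cv2.INTER_CUBIC).ravel()
        return -sign*np.mean(s(r+.003)-s(r-.003))
    best=min((f(p0+[a,b]),a,b) for a in np.arange(-span,span+.001,.002) for b in np.arange(-span,span+.001,.002))
    o=minimize(f,p0+np.array(best[1:]),method='Nelder-Mead',options=dict(initial_simplex=(p0+np.array(best[1:]))+np.array([[0,0],[.001,0],[0,.001]])))
    return o.x,-o.fun
E
python3 - <<'E'
from h import *
T=cv2.imread("pics/t.png");S=cv2.imread("pics/s.png")
obj=dict(wide=((.650,-.025),.005,.06,1),spindle=((.6385,-.1787),.012,.045,1),narrow=((.450,-.0214),.005,.045,1),pin=((.4449,-.2497),.01,.03,1),core=((.481,.208),.03,.03,1),roller=((.637,.195),.036,.017,-1))
for k,(p,z,r,s) in obj.items():
    o=[]
    for n,I in(("top",T),("scene",S)):
        g=cv2.cvtColor(I,cv2.COLOR_BGR2GRAY).astype(np.float32)
        x,f=fit(n,g,np.array(p),z,r,s); o+=[x.round(4),round(f,1)]
    print(k,*o,(o[2]-o[0]).round(4))
print("bores",atz("top",165+116/4,140+183/4,.034))
E
```

```text
wide [ 0.6494 -0.0243] 70.8 [ 0.6477 -0.0215] 51.7 [-0.0017  0.0028]
spindle [ 0.6381 -0.1791] 93.9 [ 0.64   -0.1754] 65.7 [0.0019 0.0037]
narrow [ 0.4501 -0.0206] 71.0 [ 0.4475 -0.0178] 42.4 [-0.0026  0.0028]Traceback (most recent call last):
  File "<stdin>", line 8, in <module>
  File "h.py", line 28, in fit
    best=min((f(p0+[a,b]),a,b) for a in np.arange(-span,span+.001,.002) for b in np.arange(-span,span+.001,.002))
  File "h.py", line 28, in <genexpr>
    best=min((f(p0+[a,b]),a,b) for a in np.arange(-span,span+.001,.002) for b in np.arange(-span,span+.001,.002))
              ~^^^^^^^^^^
  File "h.py", line 27, in f
    return -sign*np.mean(s(r+.003)-s(r-.003))
                                   ~^^^^^^^^
  File "h.py", line 25, in s
    q=proj(n,circ(p[0],p[1],z,rr,120)).astype(np.float32)
      ~~~~^^^^^^^^^^^^^^^^^^^^^^^^^^^^
  File "h.py", line 10, in proj
    c=calibration(n); M=R.from_euler('xyz',c['rotation']).as_matrix()
ValueError: time passes only in moves, steps and waits
```

```bash
python3 - <<'E'
s=open('h.py').read()
s=s.replace("from plant import *","from plant import *\nimport functools\ncalibration=functools.lru_cache(calibration)")
open('h.py','w').write(s)
E
cat > m.py <<'E'
from h import *
T=cv2.imread("pics/t.png");S=cv2.imread("pics/s.png")
obj=dict(wide=((.650,-.025),.005,.06,1),spindle=((.6385,-.1787),.012,.045,1),narrow=((.450,-.0214),.005,.045,1),pin=((.4449,-.2497),.01,.03,1),core=((.481,.208),.03,.03,1),roller=((.637,.195),.036,.017,-1))
for k,(p,z,r,s) in obj.items():
    o=[]
    for n,I in(("top",T),("scene",S)):
        g=cv2.cvtColor(I,cv2.COLOR_BGR2GRAY).astype(np.float32)
        x,f=fit(n,g,np.array(p),z,r,s); o+=[x.round(4),round(f,1)]
    print(k,*o,(o[2]-o[0]).round(4))
print("bores",atz("top",165+116/4,140+183/4,.034))
E
python3 m.py
```

```text
wide [ 0.6494 -0.0243] 70.8 [ 0.6477 -0.0215] 51.7 [-0.0017  0.0028]
spindle [ 0.6381 -0.1791] 93.9 [ 0.64   -0.1754] 65.7 [0.0019 0.0037]
narrow [ 0.4501 -0.0206] 71.0 [ 0.4475 -0.0178] 42.4 [-0.0026  0.0028]
pin [ 0.4449 -0.2475] 93.7 [ 0.4454 -0.244 ] 56.1 [0.0005 0.0035]
core [0.4807 0.2104] 88.4 [0.4841 0.2152] 45.9 [0.0034 0.0048]
roller [0.6397 0.1985] 34.1 [0.6348 0.2009] 22.7 [-0.0049  0.0024]
bores [0.63809366 0.19636946]
```

Call:
{"fn": "arm_command", "kwargs": {
  "plan": [
    [[0,0,0,0,0,1],[0,0,0,0,0,1],[0,0,0,0,0,1],[0,0,0,0,0,1],[0,0,0,0,0,1]]
  ],
  "claw": -1
}}

```text
time: 0.98
eef_pos: [0.1932, 0.6206, 0.2022]
orientation: [-3.141, 0.0, 2.437]
contact_force: [-0.0, -0.3, 0.4]
width: 0.0854
gripper_force: 0.0
```

Call:
{"fn": "arm_command", "kwargs": {
  "plan": [
    [[0,0,0,0,0,1],[0,0,0,0,0,1],[0,0,0,0,0,1],[0,0,0,0,0,1],[0,0,0,0,0,1]]
  ]
}}

```text
time: 1.6
eef_pos: [0.1932, 0.6206, 0.2022]
orientation: [-3.142, 0.0, 2.037]
contact_force: [-0.3, -0.5, 0.4]
width: 0.0856
gripper_force: 0.0
```

Call:
{"fn": "arm_command", "kwargs": {
  "plan": [
    [[0,0,0,0,0,1],[0,0,0,0,0,1],[0,0,0,0,0,1],[0,0,0,0,0,1],[0,0,0,0,0,1]]
  ]
}}

```text
time: 2.22
eef_pos: [0.1932, 0.6206, 0.2022]
orientation: [-3.142, 0.0, 1.637]
contact_force: [0.1, 0.3, 0.3]
width: 0.0856
gripper_force: 0.0
```

Call:
{"fn": "arm_command", "kwargs": {
  "plan": [
    [[0,0,0,0,0,0.86],[-0.95,0.67,0,0,0,0],[-0.95,0.67,0,0,0,0],[-0.95,0.67,0,0,0,0],[-0.95,0.67,0,0,0,0]]
  ]
}}

```text
time: 2.85
eef_pos: [0.3011, 0.4674, 0.2023]
orientation: [3.141, -0.0, 1.571]
contact_force: [0.5, -0.2, -0.3]
width: 0.0853
gripper_force: 0.0
```

Call:
{"fn": "arm_command", "kwargs": {
  "plan": [
    [[-0.95,0.67,0,0,0,0],[-0.95,0.67,0,0,0,0],[-0.95,0.67,0,0,0,0],[-0.95,0.67,0,0,0,0],[-0.95,0.67,0,0,0,0]]
  ]
}}

```text
time: 3.48
eef_pos: [0.4352, 0.2774, 0.2024]
orientation: [3.141, -0.0, 1.571]
contact_force: [1.1, 1.1, 0.2]
width: 0.085
gripper_force: 0.0
```

Call:
{"fn": "arm_command", "kwargs": {
  "plan": [
    [[-0.95,0.67,0,0,0,0],[-0.95,0.67,0,0,0,0],[-0.95,0.67,0,0,0,0],[-0.95,0.67,0,0,0,0],[-0.95,0.67,0,0,0,0]]
  ]
}}

```text
time: 4.1
eef_pos: [0.5693, 0.0873, 0.2023]
orientation: [3.141, -0.0, 1.571]
contact_force: [0.0, 0.5, -0.3]
width: 0.0852
gripper_force: 0.0
```

Call:
{"fn": "arm_command", "kwargs": {
  "plan": [
    [[-0.95,0.67,0,0,0,0],[-0.95,0.67,0,0,0,0],[-0.95,0.67,0,0,0,0],[0,0,0,0,0,0]]
  ]
}}

```text
time: 4.6
eef_pos: [0.6504, -0.028, 0.2019]
orientation: [3.141, 0.0, 1.568]
contact_force: [1.3, 0.1, 0.1]
width: 0.0854
gripper_force: 0.0
```

Call:
{"fn": "arm_command", "kwargs": {
  "plan": [
    [[0.09,-0.02,1,0,0,0],[0,0,1,0,0,0],[0,0,1,0,0,0],[0,0,1,0,0,0],[0,0,0.5,0,0,0]]
  ]
}}

```text
time: 5.22
eef_pos: [0.6466, -0.0209, 0.0203]
orientation: [-3.139, -0.0, 1.571]
contact_force: [-0.4, 0.2, 0.6]
width: 0.0853
gripper_force: 0.0
```

Call:
{"fn": "arm_command", "kwargs": {
  "plan": [
    [[0,0,0.2,0,0,0],[0,0,0.1,0,0,0],[0,0,0,0,0,0]]
  ]
}}

```text
time: 5.6
eef_pos: [0.6488, -0.0217, 0.0111]
orientation: [3.14, 0.0, 1.571]
contact_force: [-0.1, -0.1, 0.0]
width: 0.0855
gripper_force: 0.0
```

```bash
python3 - <<'E'
from h import *
o=observe();print(o['eef_pos'],o['orientation'],o['contact_force'])
cv2.imwrite("pics/s2.png",cv2.resize(get_image("scene")[90:280,170:420],None,fx=3,fy=3,interpolation=cv2.INTER_CUBIC))
E
```

```text
[ 0.64876733 -0.02167844  0.01112361] [3.14025259e+00 9.01365055e-05 1.57100582e+00] [-0.10624379 -0.07436135  0.0461148 ]
```

View pics/s2.png

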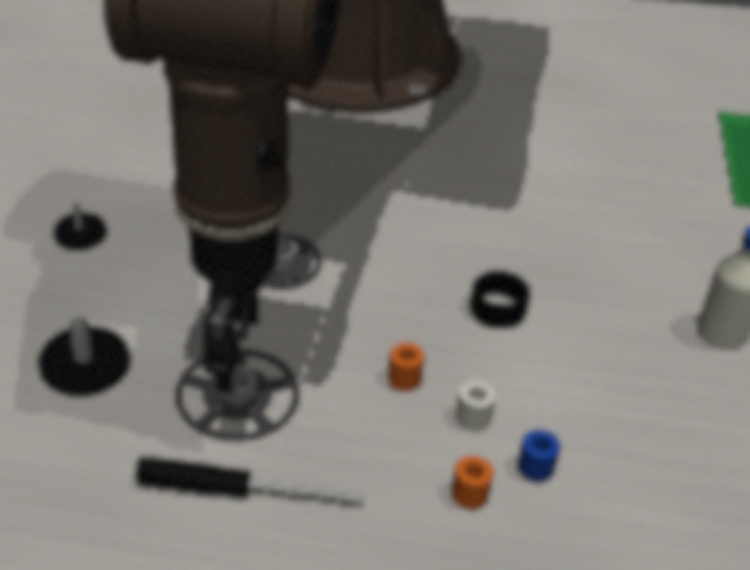

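The gripper straddles the flange collar (collar at about (241,388) in the crop). I'll check where the fingertips should project.

```bash
python3 - <<'E'
from h import *
y=-.0217
for P in [(.649+.05,y,.024),(.649-.05,y,.024),(.649,y,.022),(.649,y,.0)]: print(P,(proj("scene",P)-[170,90])*3)
cv2.imwrite("pics/s3.png",cv2.resize(get_image("scene")[180:245,220:280],None,fx=9,fy=9,interpolation=cv2.INTER_CUBIC))
E
```

```text
(0.6990000000000001, -0.0217, 0.024) [[223.08104174 417.45513444]]
(0.599, -0.0217, 0.024) [[246.10676047 342.34465025]]
(0.649, -0.0217, 0.022) [[235.03252447 380.11584999]]
(0.649, -0.0217, 0.0) [[235.56857872 396.21108895]]
```

View pics/s3.png

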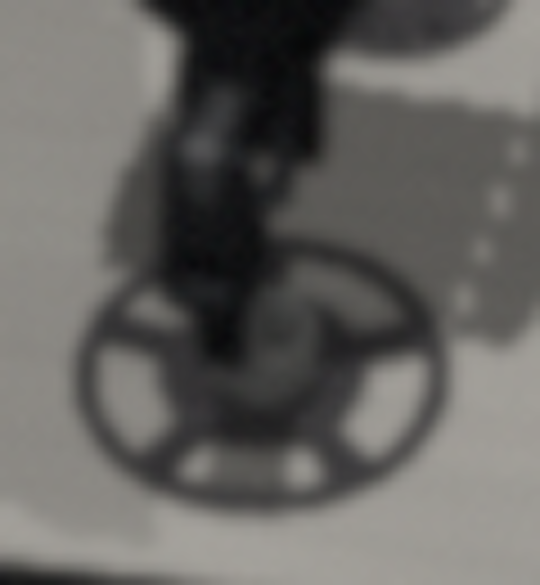

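Call:
{"fn": "arm_command", "kwargs": {
  "plan": [
    [[0,0,0,0,0,0],[0,0,0,0,0,0],[0,0,0,0,0,0],[0,0,0,0,0,0],[0,0,0,0,0,0]]
  ],
  "claw": 1,
  "grip_force": 40
}}

```text
time: 6.32
eef_pos: [0.6481, -0.0217, 0.0102]
orientation: [-3.142, -0.0, 1.571]
contact_force: [0.2, -0.1, 0.1]
width: -0.0002
gripper_force: 0.0
```

Call:
{"fn": "arm_command", "kwargs": {
  "plan": [
    [[0,0,0,0,0,0],[0,0,0,0,0,0]]
  ]
}}

```text
time: 6.58
eef_pos: [0.6481, -0.0217, 0.0102]
orientation: [-3.142, 0.0, 1.571]
contact_force: [0.4, -0.2, -1.1]
width: 0.0002
gripper_force: 0.0
```

```bash
python3 - <<'E'
from h import *
s=get_image("scene");cv2.imwrite("pics/s4f.png",s)
cv2.imwrite("pics/s4.png",cv2.resize(s[165:255,205:295],None,fx=6,fy=6,interpolation=cv2.INTER_CUBIC))
y=-.0217
for z in (.01,.022,.04): print(z,(proj("scene",(.648,y,z))-[205,165])*6)
E
```

```text
0.01 [[261.10868736 326.39990053]]
0.022 [[260.5240801  308.73210633]]
0.04 [[259.63039566 281.72349029]]
```

View pics/s4.png

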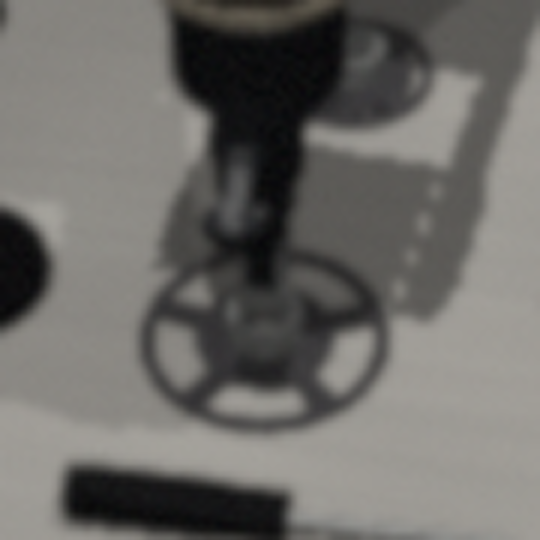

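Fingers are shut and ended above the collar. The black tips end near crop (262,285), which suggests they sit higher than the TCP reading says. I'll touch a bare spot of table gently to calibrate z.

Call:
{"fn": "arm_command", "kwargs": {
  "plan": [
    [[0,0,-1,0,0,0],[0,0,-0.5,0,0,0],[0.7,-0.8,0,0,0,0],[0.7,-0.8,0,0,0,0],[0.7,-0.8,0,0,0,0]]
  ]
}}

```text
time: 7.25
eef_pos: [0.5512, 0.0629, 0.0703]
orientation: [3.141, -0.0, 1.571]
contact_force: [0.6, 0.7, -1.1]
width: -0.0002
gripper_force: 0.0
```

Call:
{"fn": "arm_command", "kwargs": {
  "plan": [
    [[0,0,0.7,0,0,0],[0,0,0.7,0,0,0],[0,0,0,0,0,0],[0,0,0,0,0,0]]
  ]
}}

```text
time: 7.75
eef_pos: [0.5525, 0.0622, 0.0149]
orientation: [3.141, -0.0, 1.571]
contact_force: [-0.1, -0.2, 1.1]
width: -0.0001
gripper_force: 0.0
```

```bash
python3 - <<'E'
from h import *
s=get_image("scene");t=get_image("top");o=observe();print(o['eef_pos'],o['contact_force'])
p=o['eef_pos']
x0,y0=[int(v) for v in proj("scene",p)[0]-[40,50]]
a=cv2.resize(s[y0:y0+80,x0:x0+80],None,fx=5,fy=5,interpolation=cv2.INTER_CUBIC)
cv2.circle(a,(int((proj("scene",p)[0][0]-x0+.5)*5),int((proj("scene",p)[0][1]-y0+.5)*5)),3,(0,255,0),-1)
x1,y1=[int(v) for v in proj("top",p)[0]-[40,40]]
b=cv2.resize(t[y1:y1+80,x1:x1+80],None,fx=5,fy=5,interpolation=cv2.INTER_CUBIC)
cv2.circle(b,(int((proj("top",p)[0][0]-x1+.5)*5),int((proj("top",p)[0][1]-y1+.5)*5)),3,(0,255,0),-1)
cv2.imwrite("pics/c5.png",np.hstack([a,b])); print(x0,y0,x1,y1)
E
```

```text
[0.5529111  0.06226395 0.01523452] [-0.22677019 -0.13601968  0.73710737]
242 149 197 175
```

View pics/c5.png

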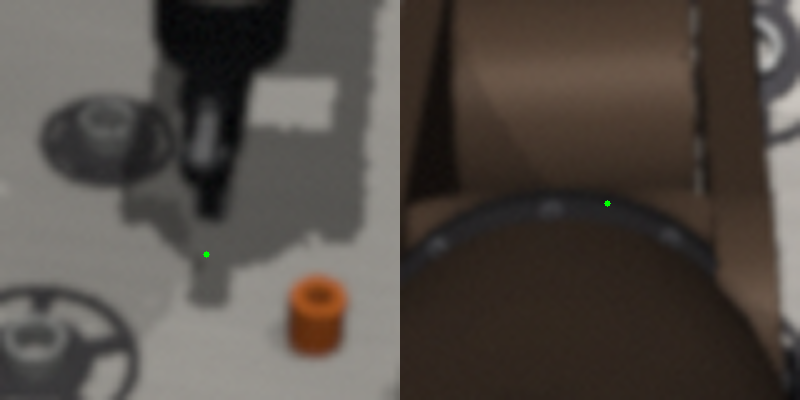

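The black fingertip shows at (212,215) and the predicted TCP at (206,254). The real tip is about 30 mm higher than the reading, and the column offset agrees with the top camera's y. I'll touch down step by step.

Call:
{"fn": "arm_command", "kwargs": {
  "plan": [
    [[0,0,0.25,0,0,0],[0,0,0.15,0,0,0],[0,0,0,0,0,0]]
  ]
}}

```text
time: 8.22
eef_pos: [0.5516, 0.0623, -0.0024]
orientation: [-3.141, 0.0, 1.571]
contact_force: [0.5, -0.8, 0.1]
width: 0.0001
gripper_force: 0.0
```

Call:
{"fn": "arm_command", "kwargs": {
  "plan": [
    [[0,0,0.1,0,0,0],[0,0,0,0,0,0]]
  ]
}}

```text
time: 8.48
eef_pos: [0.5519, 0.0623, -0.0061]
orientation: [-3.141, 0.0, 1.571]
contact_force: [0.3, -0.6, 0.1]
width: -0.0001
gripper_force: 0.0
```

Below zero with no contact, so the reading really is offset. Continuing in small steps.

Call:
{"fn": "arm_command", "kwargs": {
  "plan": [
    [[0,0,0.1,0,0,0],[0,0,0,0,0,0]]
  ]
}}

```text
time: 8.72
eef_pos: [0.5519, 0.0623, -0.01]
orientation: [-3.141, 0.0, 1.571]
contact_force: [0.2, -0.3, -0.2]
width: 0.0001
gripper_force: 0.0
```

Call:
{"fn": "arm_command", "kwargs": {
  "plan": [
    [[0,0,0.08,0,0,0],[0,0,0,0,0,0]]
  ]
}}

```text
time: 8.98
eef_pos: [0.552, 0.0623, -0.0132]
orientation: [-3.141, 0.0, 1.571]
contact_force: [-0.5, -1.1, 0.2]
width: 0.0003
gripper_force: 0.0
```

Call:
{"fn": "arm_command", "kwargs": {
  "plan": [
    [[0,0,0.08,0,0,0],[0,0,0,0,0,0]]
  ]
}}

```text
time: 9.22
eef_pos: [0.5519, 0.0623, -0.0165]
orientation: [-3.141, 0.0, 1.571]
contact_force: [-0.1, -0.4, -0.7]
width: -0.0001
gripper_force: 0.0
```

Call:
{"fn": "arm_command", "kwargs": {
  "plan": [
    [[0,0,0.05,0,0,0],[0,0,0,0,0,0]]
  ]
}}

```text
time: 9.48
eef_pos: [0.552, 0.0623, -0.0183]
orientation: [-3.141, 0.0, 1.571]
contact_force: [-0.4, -0.0, 0.0]
width: 0.0001
gripper_force: 0.0
```

Call:
{"fn": "arm_command", "kwargs": {
  "plan": [
    [[0,0,0.05,0,0,0],[0,0,0,0,0,0]]
  ]
}}

```text
time: 9.72
eef_pos: [0.552, 0.0623, -0.0203]
orientation: [-3.141, 0.0, 1.571]
contact_force: [0.7, 0.9, -0.2]
width: -0.0003
gripper_force: 0.0
```

Call:
{"fn": "arm_command", "kwargs": {
  "plan": [
    [[0,0,0.05,0,0,0],[0,0,0,0,0,0]]
  ]
}}

```text
time: 9.98
eef_pos: [0.552, 0.0623, -0.0224]
orientation: [-3.141, 0.0, 1.571]
contact_force: [0.5, 0.6, 0.2]
width: 0.0002
gripper_force: 0.0
```

Call:
{"fn": "arm_command", "kwargs": {
  "plan": [
    [[0,0,0.05,0,0,0],[0,0,0,0,0,0]]
  ]
}}

```text
time: 10.22
eef_pos: [0.552, 0.0623, -0.0244]
orientation: [-3.141, 0.0, 1.571]
contact_force: [0.2, -0.1, 0.3]
width: -0.0001
gripper_force: 0.0
```

Call:
{"fn": "arm_command", "kwargs": {
  "plan": [
    [[0,0,0.05,0,0,0],[0,0,0,0,0,0]]
  ]
}}

```text
time: 10.48
eef_pos: [0.552, 0.0623, -0.0263]
orientation: [-3.141, 0.0, 1.571]
contact_force: [-0.0, -1.3, -1.0]
width: -0.0
gripper_force: 0.0
```

Call:
{"fn": "arm_command", "kwargs": {
  "plan": [
    [[0,0,0.05,0,0,0],[0,0,0,0,0,0]]
  ]
}}

```text
time: 10.72
eef_pos: [0.552, 0.0623, -0.0283]
orientation: [-3.141, 0.0, 1.571]
contact_force: [0.3, -0.3, 0.7]
width: -0.0
gripper_force: 0.0
```

Call:
{"fn": "arm_command", "kwargs": {
  "plan": [
    [[0,0,0.05,0,0,0],[0,0,0,0,0,0]]
  ]
}}

```text
time: 10.98
eef_pos: [0.5523, 0.0623, -0.0291]
orientation: [3.141, -0.0, 1.571]
contact_force: [-5.9, -1.0, 26.9]
width: -0.0001
gripper_force: 12.8
```

Contact came at reading −0.0288, so true z = reading + 0.029. Back to the wide flange.

Call:
{"fn": "arm_command", "kwargs": {
  "plan": [
    [[0,0,-1,0,0,0],[0,0,-1,0,0,0],[-0.72,0.81,0,0,0,0],[-0.72,0.81,0,0,0,0],[-0.72,0.81,0,0,0,0]]
  ],
  "claw": -1
}}

```text
time: 11.6
eef_pos: [0.6503, -0.025, 0.05]
orientation: [3.141, -0.0, 1.571]
contact_force: [-0.2, 0.3, 0.0]
width: 0.0855
gripper_force: 0.0
```

Call:
{"fn": "arm_command", "kwargs": {
  "plan": [
    [[0,0,0,0,0,0],[0,0,0,0,0,0]]
  ]
}}

```text
time: 11.85
eef_pos: [0.6485, -0.024, 0.0494]
orientation: [-3.141, -0.0, 1.571]
contact_force: [-0.4, 0.3, -0.1]
width: 0.0853
gripper_force: 0.0
```

Call:
{"fn": "arm_command", "kwargs": {
  "plan": [
    [[0,0.01,0.9,0,0,0],[0,0.01,0.6,0,0,0],[0,0,0.22,0,0,0],[0,0,0,0,0,0]]
  ]
}}

```text
time: 12.35
eef_pos: [0.6495, -0.0236, -0.0191]
orientation: [-3.141, -0.0, 1.572]
contact_force: [0.3, 0.3, -0.0]
width: 0.0855
gripper_force: 0.0
```

Call:
{"fn": "arm_command", "kwargs": {
  "plan": [
    [[0,0,0,0,0,0],[0,0,0,0,0,0],[0,0,0,0,0,0],[0,0,0,0,0,0],[0,0,0,0,0,0]]
  ],
  "claw": 1,
  "grip_force": 40
}}

```text
time: 12.98
eef_pos: [0.6504, -0.0241, -0.018]
orientation: [3.141, 0.0, 1.571]
contact_force: [-3.4, 0.3, 11.7]
width: 0.0345
gripper_force: 38.6
```

Call:
{"fn": "arm_command", "kwargs": {
  "plan": [
    [[0,0,-0.5,0,0,0],[0,0,-1,0,0,0],[0,0,-1,0,0,0],[0,0,0,0,0,0]]
  ]
}}

```text
time: 13.48
eef_pos: [0.6526, -0.0243, 0.0854]
orientation: [3.135, 0.001, 1.571]
contact_force: [0.6, -0.3, -1.7]
width: 0.034
gripper_force: 40.3
```

Call:
{"fn": "arm_command", "kwargs": {
  "plan": [
    [[-0.7,-0.06,0,0,0,0],[-0.8,-0.06,0,0,0,0],[-0.8,-0.06,0,0,0,0],[-0.8,-0.06,0,0,0,0],[-0.77,-0.05,0,0,0,0]]
  ]
}}

```text
time: 14.1
eef_pos: [0.6379, -0.1798, 0.0806]
orientation: [-3.141, -0.0, 1.571]
contact_force: [0.4, -0.6, -1.9]
width: 0.0342
gripper_force: 40.3
```

Call:
{"fn": "arm_command", "kwargs": {
  "plan": [
    [[0,0,0,0,0,0],[0,0,0,0,0,0],[0,0,0,0,0,0]]
  ]
}}

```text
time: 14.48
eef_pos: [0.6384, -0.1779, 0.0809]
orientation: [-3.141, -0.0, 1.572]
contact_force: [0.3, 0.3, -2.0]
width: 0.0343
gripper_force: 40.3
```

```bash
python3 - <<'E'
from h import *
s=get_image("scene");t=get_image("top");o=observe();print(o['eef_pos'],o['contact_force'],o['width'])
a=cv2.resize(s[140:240,150:280],None,fx=5,fy=5,interpolation=cv2.INTER_CUBIC)
cv2.imwrite("pics/s6.png",a)
cv2.imwrite("pics/s6f.png",s)
E
```

```text
[ 0.63853818 -0.17808212  0.08094508] [-0.91397425  0.02486166 -2.15717614] 0.03403165102933108
```

View pics/s6.png

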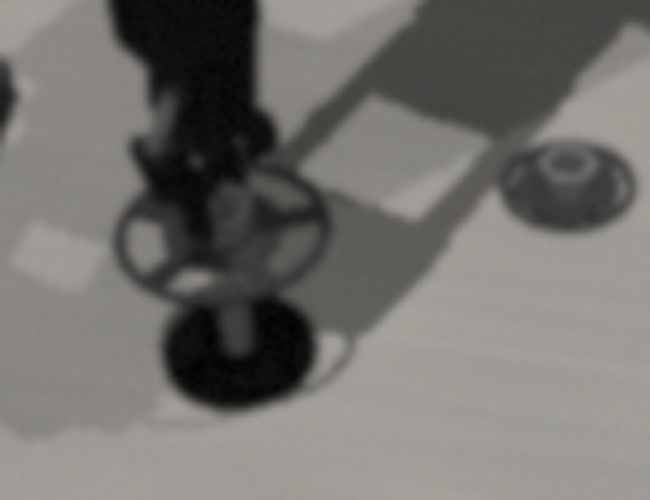

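The flange is held level over the stand, with the stand's disc at (238,350). I'll check alignment by edge fit.

```bash
python3 - <<'E'
from h import *
g=cv2.cvtColor(cv2.imread("pics/s6f.png"),cv2.COLOR_BGR2GRAY).astype(np.float32)
for z in(.0989,.1039):print(z,fit("scene",g,np.array([.64,-.176]),z,.06,1))
print(fit("scene",g,np.array([.64,-.1755]),.012,.045,1))
E
```

```text
0.0989 (array([ 0.63372298, -0.17706035]), np.float64(25.899133682250977))
0.1039 (array([ 0.63937416, -0.1745075 ]), np.float64(26.81881332397461))
(array([ 0.64065693, -0.17529818]), np.float64(55.96797561645508))
```

Call:
{"fn": "arm_command", "kwargs": {
  "plan": [
    [[-0.02,0,0.5,0,0,0],[0,0,0.4,0,0,0],[0,0,0.2,0,0,0],[0,0,0,0,0,0]]
  ]
}}

```text
time: 15.08
eef_pos: [0.6379, -0.1795, 0.0358]
orientation: [-3.14, -0.001, 1.571]
contact_force: [-0.2, -0.1, -2.4]
width: 0.0342
gripper_force: 40.3
```

Call:
{"fn": "arm_command", "kwargs": {
  "plan": [
    [[0,0,0.2,0,0,0],[0,0,0.2,0,0,0],[0,0,0.2,0,0,0],[0,0,0,0,0,0]]
  ]
}}

```text
time: 15.58
eef_pos: [0.638, -0.1795, 0.0122]
orientation: [-3.14, -0.0, 1.571]
contact_force: [0.1, 0.2, -1.7]
width: 0.0345
gripper_force: 40.3
```

Call:
{"fn": "arm_command", "kwargs": {
  "plan": [
    [[0,0,0.2,0,0,0],[0,0,0.16,0,0,0],[0,0,0.05,0,0,0],[0,0,0,0,0,0]]
  ]
}}

```text
time: 16.08
eef_pos: [0.6384, -0.1796, -0.0036]
orientation: [-3.141, -0.0, 1.571]
contact_force: [-0.7, 0.2, -2.0]
width: 0.0341
gripper_force: 40.3
```

Call:
{"fn": "arm_command", "kwargs": {
  "plan": [
    [[0,0,0.05,0,0,0],[0,0,0,0,0,0]]
  ]
}}

```text
time: 16.32
eef_pos: [0.6386, -0.1797, -0.0054]
orientation: [3.142, 0.0, 1.571]
contact_force: [0.4, -0.1, -2.1]
width: 0.0341
gripper_force: 40.3
```

Call:
{"fn": "arm_command", "kwargs": {
  "plan": [
    [[0,0,0,0,0,0],[0,0,0,0,0,0],[0,0,0,0,0,0],[0,0,0,0,0,0]]
  ],
  "claw": -1
}}

```text
time: 16.82
eef_pos: [0.6386, -0.1797, -0.0053]
orientation: [3.141, 0.0, 1.571]
contact_force: [-0.0, -0.9, -0.1]
width: 0.0855
gripper_force: 0.0
```

Call:
{"fn": "arm_command", "kwargs": {
  "plan": [
    [[0,0,-1,0,0,0],[0,0,-1,0,0,0],[0,0,-0.5,0,0,0],[0,0,0,0,0,0]]
  ]
}}

```text
time: 17.32
eef_pos: [0.6394, -0.18, 0.0959]
orientation: [3.139, 0.001, 1.571]
contact_force: [-0.2, 0.1, -0.5]
width: 0.0857
gripper_force: 0.0
```

Call:
{"fn": "arm_command", "kwargs": {
  "plan": [
    [[0.97,-0.4,0,0,0,0],[0.97,-0.4,0,0,0,0],[0.97,-0.4,0,0,0,0],[0.97,-0.4,0,0,0,0],[0.97,-0.4,0,0,0,0]]
  ]
}}

```text
time: 17.95
eef_pos: [0.5569, 0.0155, 0.0931]
orientation: [-3.139, -0.0, 1.571]
contact_force: [-0.3, 0.2, 0.1]
width: 0.0851
gripper_force: 0.0
```

Call:
{"fn": "arm_command", "kwargs": {
  "plan": [
    [[0.97,-0.4,0,0,0,0],[0.97,-0.4,0,0,0,0],[0.97,-0.4,0,0,0,0],[0.97,-0.4,0,0,0,0],[0.97,-0.4,0,0,0,0]]
  ]
}}

```text
time: 18.58
eef_pos: [0.477, 0.2091, 0.0933]
orientation: [-3.14, 0.001, 1.571]
contact_force: [0.9, -0.2, -0.5]
width: 0.0852
gripper_force: 0.0
```

Call:
{"fn": "arm_command", "kwargs": {
  "plan": [
    [[0,0,0.8,0,0,0],[0,0,0.4,0,0,0],[0,0,0,0,0,0],[0,0,0,0,0,0]]
  ]
}}

```text
time: 19.08
eef_pos: [0.4788, 0.2079, 0.0468]
orientation: [-3.142, 0.0, 1.57]
contact_force: [0.3, 0.1, -0.1]
width: 0.0854
gripper_force: 0.0
```

Call:
{"fn": "arm_command", "kwargs": {
  "plan": [
    [[0.06,0.05,0.6,0,0,0],[0,0,0.6,0,0,0],[0,0,0.4,0,0,0],[0,0,0.1,0,0,0],[0,0,0,0,0,0]]
  ]
}}

```text
time: 19.7
eef_pos: [0.4807, 0.2106, -0.0211]
orientation: [3.141, -0.0, 1.571]
contact_force: [0.0, 0.9, 0.5]
width: 0.0851
gripper_force: 0.0
```

Call:
{"fn": "arm_command", "kwargs": {
  "plan": [
    [[0,0,0,0,0,0],[0,0,0,0,0,0],[0,0,0,0,0,0],[0,0,0,0,0,0]]
  ],
  "claw": 1,
  "grip_force": 30
}}

```text
time: 20.2
eef_pos: [0.4809, 0.2109, -0.0204]
orientation: [3.14, -0.0, 1.571]
contact_force: [-1.7, -2.2, 12.0]
width: 0.0589
gripper_force: 29.5
```

```bash
python3 - <<'E'
from h import *
s=get_image("scene");o=observe();print(o['eef_pos'],o['contact_force'],o['width'])
cv2.imwrite("pics/s7f.png",s)
g=cv2.cvtColor(s,cv2.COLOR_BGR2GRAY).astype(np.float32)
for z in(.012,.017):print(z,fit("scene",g,np.array([.64,-.176]),z,.06,1))
E
```

```text
[ 0.48095845  0.2108421  -0.02041822] [-1.9179095  -1.48427899 11.99342189] 0.05893274478870336
0.012 (array([ 0.63444115, -0.17865116]), np.float64(42.55686950683594))
0.017 (array([ 0.63953192, -0.17636542]), np.float64(43.81416320800781))
```

Call:
{"fn": "arm_command", "kwargs": {
  "plan": [
    [[0,0,-0.5,0,0,0],[0,0,-1,0,0,0],[0,0,-1,0,0,0],[0,0,-0.4,0,0,0],[0,0,0,0,0,0]]
  ]
}}

```text
time: 20.88
eef_pos: [0.481, 0.2109, 0.0954]
orientation: [3.14, -0.001, 1.571]
contact_force: [0.3, -0.9, -1.8]
width: 0.0585
gripper_force: 33.3
```

Call:
{"fn": "arm_command", "kwargs": {
  "plan": [
    [[-0.8,0.3,0,0,0,0],[-0.97,0.4,0,0,0,0],[-0.97,0.4,0,0,0,0],[-0.97,0.4,0,0,0,0],[-0.97,0.4,0,0,0,0]]
  ]
}}

```text
time: 21.5
eef_pos: [0.5559, 0.0222, 0.0928]
orientation: [-3.139, -0.0, 1.571]
contact_force: [0.2, 0.3, -1.3]
width: 0.0584
gripper_force: 33.3
```

Call:
{"fn": "arm_command", "kwargs": {
  "plan": [
    [[-0.97,0.4,0,0,0,0],[-0.97,0.4,0,0,0,0],[-0.97,0.4,0,0,0,0],[-0.97,0.4,0,0,0,0],[-0.97,0.4,0,0,0,0]]
  ]
}}

```text
time: 22.12
eef_pos: [0.636, -0.1716, 0.0924]
orientation: [-3.139, -0.001, 1.571]
contact_force: [0.2, -1.1, -0.9]
width: 0.0584
gripper_force: 33.3
```

Call:
{"fn": "arm_command", "kwargs": {
  "plan": [
    [[-0.15,0.02,0,0,0,0],[0,0,0,0,0,0],[0,0,0,0,0,0]]
  ]
}}

```text
time: 22.5
eef_pos: [0.6365, -0.1753, 0.0938]
orientation: [-3.14, -0.001, 1.572]
contact_force: [-0.1, 0.2, -1.5]
width: 0.0586
gripper_force: 33.3
```

```bash
python3 - <<'E'
from h import *
s=get_image("scene");o=observe();print(o['eef_pos'],o['contact_force'],o['width'])
cv2.imwrite("pics/s8f.png",s)
a=cv2.resize(s[130:240,150:280],None,fx=5,fy=5,interpolation=cv2.INTER_CUBIC)
cv2.imwrite("pics/s8.png",a)
E
```

```text
[ 0.6367788  -0.1752818   0.09413851] [-0.35183678  0.12840161 -0.2443264 ] 0.05837409089399903
```

View pics/s8.png

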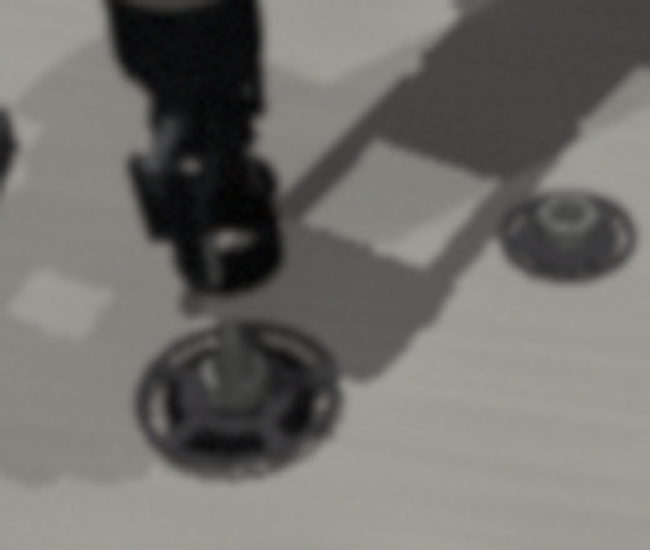

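The wide flange is seated at (238,400) and the core is held above it. Lowering.

Call:
{"fn": "arm_command", "kwargs": {
  "plan": [
    [[-0.1,0.04,0,0,0,0],[0,0,0.6,0,0,0],[0,0,0.5,0,0,0],[0,0,0,0,0,0]]
  ]
}}

```text
time: 23.05
eef_pos: [0.6377, -0.1799, 0.0489]
orientation: [-3.139, -0.001, 1.571]
contact_force: [0.0, -0.4, -1.9]
width: 0.0588
gripper_force: 33.2
```

Call:
{"fn": "arm_command", "kwargs": {
  "plan": [
    [[0,0,0.4,0,0,0],[0,0,0.3,0,0,0],[0,0,0,0,0,0]]
  ]
}}

```text
time: 23.42
eef_pos: [0.6382, -0.1802, 0.0214]
orientation: [-3.14, -0.001, 1.571]
contact_force: [0.6, 1.3, -1.2]
width: 0.0588
gripper_force: 33.3
```

Call:
{"fn": "arm_command", "kwargs": {
  "plan": [
    [[0,0,0.2,0,0,0],[0,0,0.2,0,0,0],[0,0,0,0,0,0],[0,0,0,0,0,0]]
  ]
}}

```text
time: 23.92
eef_pos: [0.639, -0.1805, 0.0067]
orientation: [3.141, 0.0, 1.571]
contact_force: [-0.4, -0.7, -1.1]
width: 0.0586
gripper_force: 33.3
```

Call:
{"fn": "arm_command", "kwargs": {
  "plan": [
    [[0.02,0,0.15,0,0,0],[0,0,0.05,0,0,0],[0,0,0,0,0,0]]
  ]
}}

```text
time: 24.3
eef_pos: [0.6388, -0.1796, -0.0016]
orientation: [-3.141, -0.0, 1.571]
contact_force: [-0.0, -0.0, -1.3]
width: 0.0589
gripper_force: 33.3
```

Call:
{"fn": "arm_command", "kwargs": {
  "plan": [
    [[0,0,0.04,0,0,0],[0,0,0,0,0,0]]
  ]
}}

```text
time: 24.55
eef_pos: [0.6389, -0.1797, -0.0031]
orientation: [-3.142, -0.0, 1.571]
contact_force: [-0.3, -0.3, -1.1]
width: 0.0588
gripper_force: 33.3
```

Release, rise, and go over the narrow flange at (0.450, −0.0206).

Call:
{"fn": "arm_command", "kwargs": {
  "plan": [
    [[0,0,0,0,0,0],[0,0,0,0,0,0],[0,0,0,0,0,0],[0,0,0,0,0,0]]
  ],
  "claw": -1
}}

```text
time: 25.05
eef_pos: [0.639, -0.1797, -0.0029]
orientation: [3.142, 0.0, 1.571]
contact_force: [-0.1, 0.4, 0.1]
width: 0.0854
gripper_force: 0.0
```

Call:
{"fn": "arm_command", "kwargs": {
  "plan": [
    [[0,0,-0.6,0,0,0],[0,0,-1,0,0,0],[0,0,-0.9,0,0,0],[0,0,0,0,0,0]]
  ]
}}

```text
time: 25.55
eef_pos: [0.6409, -0.1803, 0.1001]
orientation: [3.137, 0.002, 1.571]
contact_force: [1.0, -0.8, -1.0]
width: 0.0855
gripper_force: 0.0
```

Call:
{"fn": "arm_command", "kwargs": {
  "plan": [
    [[0.79,-0.94,0,0,0,0],[0.79,-0.94,0,0,0,0],[0.79,-0.94,0,0,0,0],[0.79,-0.94,0,0,0,0],[0.79,-0.94,0,0,0,0]]
  ]
}}

```text
time: 26.18
eef_pos: [0.4492, -0.0208, 0.0964]
orientation: [-3.141, -0.0, 1.571]
contact_force: [0.8, 0.2, -0.2]
width: 0.0853
gripper_force: 0.0
```

Call:
{"fn": "arm_command", "kwargs": {
  "plan": [
    [[0,0,0.6,0,0,0],[0,0,0.5,0,0,0],[0,0,0,0,0,0],[0,0,0,0,0,0]]
  ]
}}

```text
time: 26.68
eef_pos: [0.4509, -0.0218, 0.0532]
orientation: [-3.141, -0.0, 1.571]
contact_force: [0.4, -0.6, 0.1]
width: 0.0855
gripper_force: 0.0
```

```bash
python3 - <<'E'
from h import *
s=get_image("scene");o=observe();print(o['eef_pos'],o['contact_force'],o['width'])
g=cv2.cvtColor(s,cv2.COLOR_BGR2GRAY).astype(np.float32)
print("flange",fit("scene",g,np.array([.64,-.176]),.017,.06,1))
for z in(.047,.052):print(z,fit("scene",g,np.array([.64,-.176]),z,.03,1))
cv2.imwrite("pics/s9.png",cv2.resize(s[140:250,150:310],None,fx=5,fy=5,interpolation=cv2.INTER_CUBIC))
E
```

```text
[ 0.4511725  -0.02182401  0.05340493] [-1.50185301 -0.11273005  0.24684775] 0.08594265790295916
flange (array([ 0.63998476, -0.17600505]), np.float64(44.651268005371094))
0.047 (array([ 0.63896724, -0.17477127]), np.float64(25.726415634155273))
0.052 (array([ 0.64412218, -0.17226723]), np.float64(26.21174430847168))
```

View pics/s9.png

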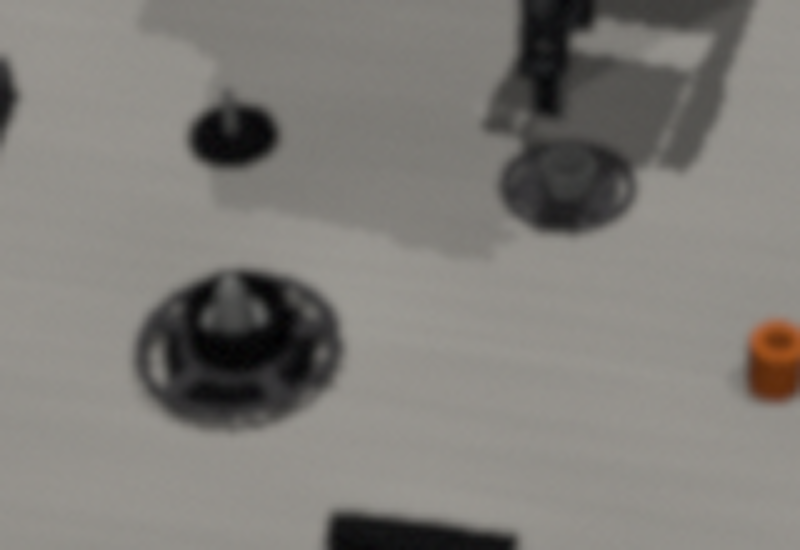

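The core stands centred around the collar at (240,320). Now grasp the narrow flange.

Call:
{"fn": "arm_command", "kwargs": {
  "plan": [
    [[0.03,-0.02,0.7,0,0,0],[0,0,0.7,0,0,0],[0,0,0.35,0,0,0],[0,0,0,0,0,0],[0,0,0,0,0,0]]
  ]
}}

```text
time: 27.35
eef_pos: [0.4506, -0.0206, -0.0163]
orientation: [3.141, 0.0, 1.571]
contact_force: [-0.1, -0.2, 0.7]
width: 0.0854
gripper_force: 0.0
```

Call:
{"fn": "arm_command", "kwargs": {
  "plan": [
    [[0,0,0,0,0,0],[0,0,0,0,0,0],[0,0,0,0,0,0],[0,0,0,0,0,0],[0,0,0,0,0,0]]
  ],
  "claw": 1,
  "grip_force": 40
}}

```text
time: 27.98
eef_pos: [0.4503, -0.0205, -0.0164]
orientation: [3.141, 0.0, 1.571]
contact_force: [-2.2, 0.6, 16.0]
width: 0.0335
gripper_force: 38.1
```

Call:
{"fn": "arm_command", "kwargs": {
  "plan": [
    [[0,0,-0.5,0,0,0],[0,0,-1,0,0,0],[0,0,-1,0,0,0],[0,0,-0.4,0,0,0],[0,0,0,0,0,0]]
  ]
}}

```text
time: 28.6
eef_pos: [0.4509, -0.0206, 0.1]
orientation: [3.139, 0.0, 1.571]
contact_force: [0.1, -0.8, -1.1]
width: 0.0336
gripper_force: 40.3
```

Call:
{"fn": "arm_command", "kwargs": {
  "plan": [
    [[-0.6,0.7,0,0,0,0],[-0.8,0.95,0,0,0,0],[-0.8,0.95,0,0,0,0],[-0.8,0.95,0,0,0,0],[-0.8,0.95,0,0,0,0]]
  ]
}}

```text
time: 29.22
eef_pos: [0.6305, -0.1734, 0.0971]
orientation: [-3.14, -0.001, 1.571]
contact_force: [0.8, 0.3, -1.0]
width: 0.0335
gripper_force: 40.3
```

Call:
{"fn": "arm_command", "kwargs": {
  "plan": [
    [[-0.17,0.2,0,0,0,0],[0,0,0,0,0,0],[0,0,0,0,0,0],[0,0,0,0,0,0]]
  ]
}}

```text
time: 29.72
eef_pos: [0.6374, -0.1784, 0.099]
orientation: [-3.141, -0.0, 1.572]
contact_force: [0.2, -0.3, -0.3]
width: 0.0335
gripper_force: 40.4
```

```bash
python3 - <<'E'
from h import *
s=get_image("scene");o=observe();print(o['eef_pos'],o['contact_force'],o['width'])
g=cv2.cvtColor(s,cv2.COLOR_BGR2GRAY).astype(np.float32)
z=o['eef_pos'][2]+.0164+.005
print("narrow",fit("scene",g,np.array([.64,-.176]),z,.045,1),fit("scene",g,np.array([.64,-.176]),.017,.06,1))
cv2.imwrite("pics/s10.png",cv2.resize(s[130:240,150:280],None,fx=5,fy=5,interpolation=cv2.INTER_CUBIC))
E
```

```text
[ 0.6376316  -0.17857903  0.09913652] [ 0.00893392 -0.63460706 -0.97090203] 0.03370526138044498
narrow (array([ 0.63823676, -0.17444867]), np.float64(25.82482147216797)) (array([ 0.63997916, -0.17597178]), np.float64(38.13965606689453))
```

View pics/s10.png

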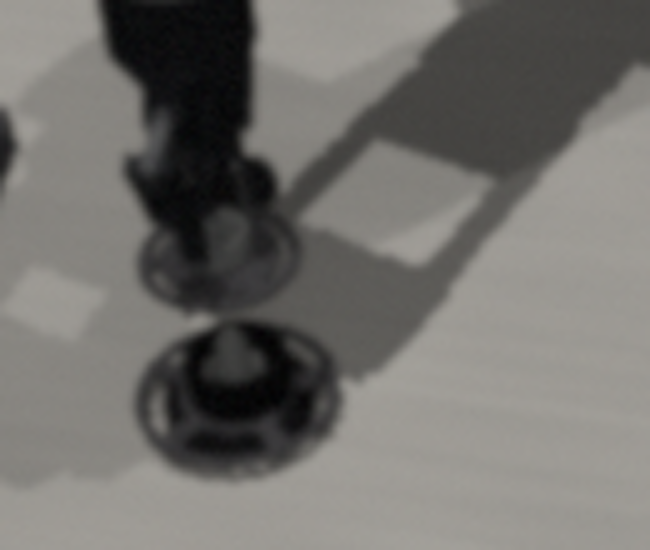

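The narrow flange is held level and aligned within about 1.5 mm of the post. Lowering.

Call:
{"fn": "arm_command", "kwargs": {
  "plan": [
    [[-0.02,0.02,0.5,0,0,0],[0,0,0.4,0,0,0],[0,0,0.3,0,0,0],[0,0,0,0,0,0],[0,0,0,0,0,0]]
  ]
}}

```text
time: 30.4
eef_pos: [0.6391, -0.1802, 0.0511]
orientation: [3.141, 0.0, 1.571]
contact_force: [-1.0, -0.1, -1.8]
width: 0.0334
gripper_force: 40.4
```

Call:
{"fn": "arm_command", "kwargs": {
  "plan": [
    [[0,0,0.2,0,0,0],[0,0,0.18,0,0,0],[0,0,0,0,0,0],[0,0,0,0,0,0]]
  ]
}}

```text
time: 30.9
eef_pos: [0.639, -0.1801, 0.0358]
orientation: [-3.142, -0.0, 1.571]
contact_force: [0.4, 0.1, -1.2]
width: 0.0341
gripper_force: 40.4
```

Call:
{"fn": "arm_command", "kwargs": {
  "plan": [
    [[0,0,0.09,0,0,0],[0,0,0,0,0,0]]
  ]
}}

```text
time: 31.15
eef_pos: [0.6388, -0.1801, 0.032]
orientation: [-3.141, -0.0, 1.571]
contact_force: [-0.0, 0.0, -1.6]
width: 0.0333
gripper_force: 40.4
```

Call:
{"fn": "arm_command", "kwargs": {
  "plan": [
    [[0,0,0.03,0,0,0],[0,0,0,0,0,0]]
  ]
}}

```text
time: 31.4
eef_pos: [0.6389, -0.1801, 0.0309]
orientation: [-3.141, -0.0, 1.571]
contact_force: [0.1, -0.3, -0.6]
width: 0.0334
gripper_force: 40.4
```

Call:
{"fn": "arm_command", "kwargs": {
  "plan": [
    [[0,0,0,0,0,0],[0,0,0,0,0,0],[0,0,0,0,0,0],[0,0,0,0,0,0]]
  ],
  "claw": -1
}}

```text
time: 31.9
eef_pos: [0.639, -0.1801, 0.0311]
orientation: [3.141, 0.0, 1.571]
contact_force: [-0.3, 0.6, -0.5]
width: 0.0854
gripper_force: 0.0
```

Call:
{"fn": "arm_command", "kwargs": {
  "plan": [
    [[0,0,-0.5,0,0,0],[0,0,-1,0,0,0],[0,0,-0.5,0,0,0],[0,0,0,0,0,0]]
  ]
}}

```text
time: 32.4
eef_pos: [0.6402, -0.1805, 0.1134]
orientation: [3.138, 0.001, 1.571]
contact_force: [-0.0, -0.2, -0.5]
width: 0.0854
gripper_force: 0.0
```

```bash
python3 - <<'E'
from h import *
print(atz("scene",170+(637+.5)/4-.5,140+(323+.5)/4-.5,.034), atz("top",165+116.5/4-.5,140+183.5/4-.5,.034))
T=cv2.imread("pics/t.png");S=cv2.imread("pics/s.png")
# silhouette of the cylinder: hull of top+bottom circles, best IoU-like contrast against whiteness
for n,I in(("top",T),("scene",S)):
    w=I.astype(np.float32).min(2); k=8
    c=proj(n,(.637,.197,.018))[0]; x0,y0=(c-12).astype(int)
    a=cv2.resize(w[y0:y0+25,x0:x0+25],None,fx=k,fy=k,interpolation=cv2.INTER_CUBIC)
    def score(x,y):
        def m(r,zz): 
            h=cv2.convexHull(((proj(n,np.r_[circ(x,y,-zz,r),circ(x,y,.036+zz,r)])-[x0,y0]+.5)*k-.5).astype(np.float32))
            M=np.zeros(a.shape,np.uint8);cv2.fillConvexPoly(M,np.round(h).astype(int),1);return M
        i=m(.016,0)==1;e=(m(.021,.003)==1)&(m(.018,.001)==0)
        return a[i].mean()-a[e].mean()
    print(n,max((score(x,y),x,y) for x in np.arange(.628,.648,.001) for y in np.arange(.188,.208,.001)))
    im=get_image(n); 
    if n=="scene": s=im
g=cv2.cvtColor(s,cv2.COLOR_BGR2GRAY).astype(np.float32)
print("narrow",fit("scene",g,np.array([.64,-.176]),.052,.045,1),fit("scene",g,np.array([.64,-.176]),.017,.06,1))
cv2.imwrite("pics/s11.png",cv2.resize(s[140:250,150:310],None,fx=5,fy=5,interpolation=cv2.INTER_CUBIC))
print(observe()['eef_pos'])
E
```

```text
[0.63163969 0.20131752] [0.6392243  0.19754694]
top (np.float32(16.23362), np.float64(0.645), np.float64(0.202))
scene (np.float32(-7.8480453), np.float64(0.628), np.float64(0.188))
narrow (array([ 0.633282  , -0.17849159]), np.float64(14.218077659606934)) (array([ 0.64406077, -0.17392693]), np.float64(30.189123153686523))
[ 0.63871628 -0.18000178  0.11098456]
```

View pics/s11.png

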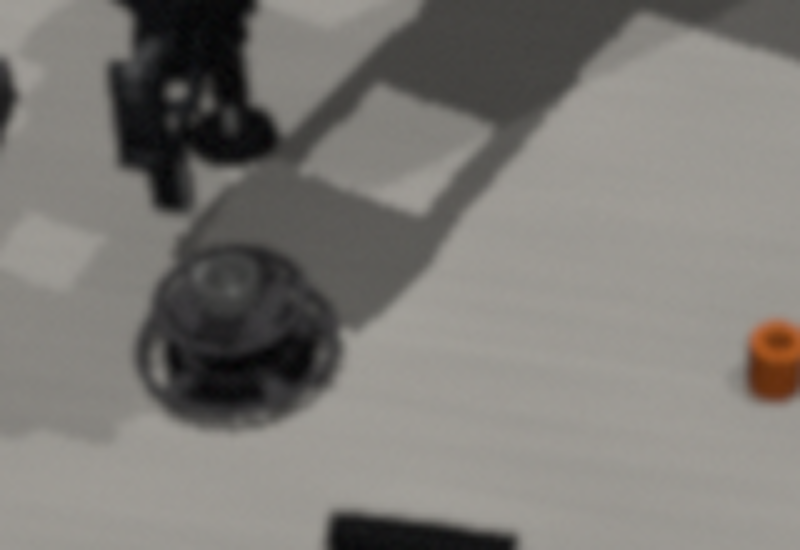

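The narrow flange lies flat and concentric on the core at (232,300). Now the white roller at about (0.638, 0.198).

Call:
{"fn": "arm_command", "kwargs": {
  "plan": [
    [[0.94,0,0,0,0,0],[0.95,0,0,0,0,0],[0.95,0,0,0,0,0],[0.95,0,0,0,0,0],[0.95,0,0,0,0,0]]
  ]
}}

```text
time: 33.12
eef_pos: [0.638, 0.0107, 0.1097]
orientation: [-3.14, -0.0, 1.571]
contact_force: [0.7, 0.1, 0.1]
width: 0.0856
gripper_force: 0.0
```

Call:
{"fn": "arm_command", "kwargs": {
  "plan": [
    [[0.94,0,0,0,0,0],[0.94,0,0,0,0,0],[0.94,0,0,0,0,0],[0.94,0,0,0,0,0],[0.94,0,0,0,0,0]]
  ]
}}

```text
time: 33.75
eef_pos: [0.6379, 0.1986, 0.1096]
orientation: [-3.139, 0.001, 1.571]
contact_force: [-0.1, 0.7, 0.6]
width: 0.0852
gripper_force: 0.0
```

Call:
{"fn": "arm_command", "kwargs": {
  "plan": [
    [[0,0,0.7,0,0,0],[0,0,0.6,0,0,0],[0,0,0,0,0,0],[0,0,0,0,0,0]]
  ]
}}

```text
time: 34.25
eef_pos: [0.6389, 0.1974, 0.0591]
orientation: [-3.141, 0.0, 1.571]
contact_force: [-0.2, -0.1, 0.2]
width: 0.0855
gripper_force: 0.0
```

Call:
{"fn": "arm_command", "kwargs": {
  "plan": [
    [[0.02,0,0.7,0,0,0],[0,0,0.7,0,0,0],[0,0,0.5,0,0,0],[0,0,0,0,0,0],[0,0,0,0,0,0]]
  ]
}}

```text
time: 34.88
eef_pos: [0.6396, 0.1985, -0.016]
orientation: [3.14, -0.0, 1.571]
contact_force: [-0.0, -0.0, -0.6]
width: 0.0854
gripper_force: 0.0
```

Call:
{"fn": "arm_command", "kwargs": {
  "plan": [
    [[0,0,0,0,0,0],[0,0,0,0,0,0],[0,0,0,0,0,0],[0,0,0,0,0,0],[0,0,0,0,0,0]]
  ],
  "claw": 1,
  "grip_force": 30
}}

```text
time: 35.5
eef_pos: [0.6391, 0.1984, -0.0164]
orientation: [3.141, -0.0, 1.571]
contact_force: [-1.3, -0.3, 5.8]
width: 0.0328
gripper_force: 29.3
```

Call:
{"fn": "arm_command", "kwargs": {
  "plan": [
    [[0,0,-0.5,0,0,0],[0,0,-1,0,0,0],[0,0,-1,0,0,0],[0,0,-0.5,0,0,0],[0,0,0,0,0,0]]
  ]
}}

```text
time: 36.12
eef_pos: [0.6398, 0.1986, 0.1048]
orientation: [3.139, -0.001, 1.571]
contact_force: [0.8, 0.7, -0.7]
width: 0.033
gripper_force: 30.2
```

Call:
{"fn": "arm_command", "kwargs": {
  "plan": [
    [[-0.7,-0.3,0,0,0,0],[-0.93,-0.4,0,0,0,0],[-0.93,-0.4,0,0,0,0],[-0.93,-0.4,0,0,0,0],[-0.93,-0.4,0,0,0,0]]
  ]
}}

```text
time: 36.75
eef_pos: [0.5613, 0.0204, 0.1016]
orientation: [-3.139, 0.0, 1.571]
contact_force: [0.9, -0.4, -0.8]
width: 0.0329
gripper_force: 30.2
```

Call:
{"fn": "arm_command", "kwargs": {
  "plan": [
    [[-0.93,-0.4,0,0,0,0],[-0.93,-0.4,0,0,0,0],[-0.93,-0.4,0,0,0,0],[-0.93,-0.4,0,0,0,0],[-0.93,-0.4,0,0,0,0]]
  ]
}}

```text
time: 37.38
eef_pos: [0.4814, -0.1653, 0.1018]
orientation: [-3.14, -0.001, 1.571]
contact_force: [0.1, -0.1, -0.7]
width: 0.0325
gripper_force: 30.2
```

Call:
{"fn": "arm_command", "kwargs": {
  "plan": [
    [[-0.93,-0.4,0,0,0,0],[-0.93,-0.4,0,0,0,0],[-0.22,-0.15,0,0,0,0],[0,0,0,0,0,0],[0,0,0,0,0,0]]
  ]
}}

```text
time: 38.0
eef_pos: [0.445, -0.2467, 0.1026]
orientation: [-3.141, -0.001, 1.572]
contact_force: [0.7, 0.1, -0.0]
width: 0.0328
gripper_force: 30.2
```

Call:
{"fn": "arm_command", "kwargs": {
  "plan": [
    [[-0.02,0,0.6,0,0,0],[0,0,0.6,0,0,0],[0,0,0.35,0,0,0],[0,0,0,0,0,0],[0,0,0,0,0,0]]
  ]
}}

```text
time: 38.62
eef_pos: [0.4454, -0.2485, 0.0416]
orientation: [3.141, 0.0, 1.571]
contact_force: [-0.2, 0.3, -0.7]
width: 0.0328
gripper_force: 30.2
```

```bash
python3 - <<'E'
from h import *
s=get_image("scene");o=observe();print(o['eef_pos'],o['contact_force'],o['width'])
cv2.imwrite("pics/s12.png",cv2.resize(s[130:195,165:230],None,fx=9,fy=9,interpolation=cv2.INTER_CUBIC))
g=cv2.cvtColor(s,cv2.COLOR_BGR2GRAY).astype(np.float32)
print(fit("scene",g,np.array([.4454,-.244]),.01,.03,1))
for P in [(.4454,-.244,.01),(.4454,-.244,.044),(.4454,-.244,.05),(.4454,-.244,.086)]: print((proj("scene",P)-[165,130]+.5)*9-.5)
E
```

```text
[ 0.44550807 -0.24867831  0.04171279] [-0.35846753  0.16304538 -1.93668374] 0.03304004737695083
(array([ 0.44623395, -0.24370952]), np.float64(44.85136032104492))
[[284.9676696  334.04947819]]
[[274.06348236 260.10540323]]
[[272.09699493 246.77015036]]
[[260.02077884 164.87824877]]
```

View pics/s12.png

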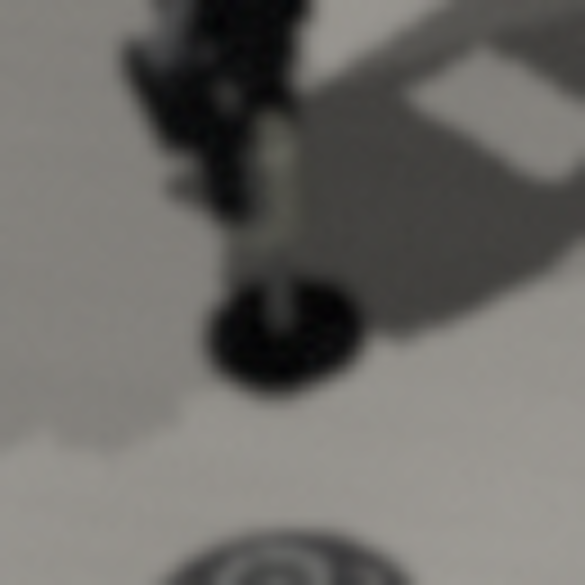

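The roller hangs over the pin, with its bottom centred at about column 265 against 269 expected. I'll shift +1.4 mm in y and lower.

Call:
{"fn": "arm_command", "kwargs": {
  "plan": [
    [[0.035,-0.01,0,0,0,0],[0,0,0.2,0,0,0],[0,0,0.2,0,0,0],[0,0,0.15,0,0,0],[0,0,0,0,0,0]]
  ]
}}

```text
time: 39.3
eef_pos: [0.4441, -0.2469, 0.0183]
orientation: [-3.141, -0.001, 1.571]
contact_force: [0.8, 1.0, -1.6]
width: 0.0329
gripper_force: 30.2
```

Call:
{"fn": "arm_command", "kwargs": {
  "plan": [
    [[0,0,0.15,0,0,0],[0,0,0.15,0,0,0],[0,0,0.1,0,0,0],[0,0,0,0,0,0]]
  ]
}}

```text
time: 39.8
eef_pos: [0.4443, -0.247, 0.0026]
orientation: [-3.141, -0.0, 1.571]
contact_force: [0.2, 0.3, -1.0]
width: 0.0331
gripper_force: 30.2
```

Call:
{"fn": "arm_command", "kwargs": {
  "plan": [
    [[0,0,0.12,0,0,0],[0,0,0.05,0,0,0],[0,0,0,0,0,0]]
  ]
}}

```text
time: 40.17
eef_pos: [0.4444, -0.2471, -0.0039]
orientation: [-3.141, -0.0, 1.571]
contact_force: [-0.3, -0.0, -0.2]
width: 0.0329
gripper_force: 30.2
```

Call:
{"fn": "arm_command", "kwargs": {
  "plan": [
    [[0,0,0,0,0,0],[0,0,0,0,0,0],[0,0,0,0,0,0],[0,0,0,0,0,0]]
  ],
  "claw": -1
}}

```text
time: 40.67
eef_pos: [0.4446, -0.2471, -0.0037]
orientation: [3.141, 0.0, 1.571]
contact_force: [-0.3, -0.7, 0.5]
width: 0.0853
gripper_force: 0.0
```

Call:
{"fn": "arm_command", "kwargs": {
  "plan": [
    [[0,0,-0.5,0,0,0],[0,0,-1,0,0,0],[0,0,-1,0,0,0],[0,0,-0.5,0,0,0],[0,0,0,0,0,0]]
  ]
}}

```text
time: 41.3
eef_pos: [0.4454, -0.2477, 0.1176]
orientation: [3.139, 0.002, 1.571]
contact_force: [0.0, -0.2, 0.0]
width: 0.0851
gripper_force: 0.0
```

Call:
{"fn": "arm_command", "kwargs": {
  "plan": [
    [[1,0,0,0,0,0],[1,0,0,0,0,0],[1,0,0,0,0,0],[1,0,0,0,0,0],[1,0,0,0,0,0]]
  ]
}}

```text
time: 41.92
eef_pos: [0.4437, -0.0458, 0.1152]
orientation: [-3.14, -0.0, 1.571]
contact_force: [0.5, -0.1, 0.2]
width: 0.0852
gripper_force: 0.0
```

Call:
{"fn": "arm_command", "kwargs": {
  "plan": [
    [[1,0,0,0,0,0],[1,0,0,0,0,0],[1,0,0,0,0,0],[0,0,0,0,0,0],[0,0,0,0,0,0]]
  ]
}}

```text
time: 42.55
eef_pos: [0.4439, 0.0727, 0.1155]
orientation: [-3.14, 0.0, 1.572]
contact_force: [0.5, 0.1, -0.0]
width: 0.0856
gripper_force: 0.0
```

```bash
python3 - <<'E'
from h import *
s=get_image("scene");t=get_image("top");cv2.imwrite("pics/fs.png",s)
g=cv2.cvtColor(s,cv2.COLOR_BGR2GRAY).astype(np.float32);gt=cv2.cvtColor(t,cv2.COLOR_BGR2GRAY).astype(np.float32)
P=np.array
for n,G in(("scene",g),("top",gt)):
  for k,p,z,r,sg in [("wide",(.639,-.177),.017,.06,1),("narrow",(.639,-.177),.052,.045,-1),("roller",(.445,-.246),.046,.017,-1),("pinbase",(.445,-.246),.01,.03,1)]:
    print(n,k,fit(n,G,P(p),z,r,sg))
E
```

```text
scene wide (array([ 0.64402898, -0.17384644]), np.float64(34.58823776245117))
scene narrow (array([ 0.61283079, -0.1594163 ]), np.float64(3.422640323638916))
scene roller (array([ 0.44236907, -0.2448905 ]), np.float64(15.12183952331543))
scene pinbase (array([ 0.4452619 , -0.24394671]), np.float64(49.79115295410156))
top wide (array([ 0.63893252, -0.1788446 ]), np.float64(79.05052185058594))
top narrow (array([ 0.63754743, -0.1683222 ]), np.float64(3.276736259460449))
top roller (array([ 0.44690223, -0.24611163]), np.float64(115.21694946289062))
top pinbase (array([ 0.44519084, -0.24807909]), np.float64(100.41415405273438))
```

```bash
python3 - <<'E'
from h import *
s=cv2.imread("pics/fs.png");t=get_image("top");P=np.array
for n,I in(("scene",s),("top",t)):
  G=cv2.cvtColor(I,cv2.COLOR_BGR2GRAY).astype(np.float32)
  for z in (.047,.052,.057): print(n,z,fit(n,G,P((.639,-.178)),z,.045,1,.006))
  print(n,"collar",fit(n,G,P((.639,-.177)),.069,.018,-1,.008))
o=observe();print(o['contact_force'],o['time'])
E
```

```text
scene 0.047 (array([ 0.63161035, -0.18005021]), np.float64(23.380016326904297))
scene 0.052 (array([ 0.63697846, -0.17792054]), np.float64(23.057201385498047))
scene 0.057 (array([ 0.64270699, -0.17535957]), np.float64(22.845279693603516))
scene collar (array([ 0.63787156, -0.17762543]), np.float64(25.708099365234375))
top 0.047 (array([ 0.64831133, -0.18355953]), np.float64(36.063438415527344))
top 0.052 (array([ 0.64721827, -0.1829067 ]), np.float64(36.05738830566406))
top 0.057 (array([ 0.6464514 , -0.18186225]), np.float64(35.996212005615234))
top collar (array([ 0.64151275, -0.17988194]), np.float64(62.45353317260742))
[ 0.57247915 -0.16513625 -0.73245076] 42.7
```

```bash
python3 -c "
from plant import *
print(close_job())"
```

```text
the job is handed in; nothing more can be done
None
```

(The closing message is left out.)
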